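Dial the running grinder in to the house setting

ROBOT

A 6-joint arm with a two-finger parallel gripper is mounted at the origin on a cart in front of the work surface, level with it; the furniture and walls round the work are solid. World frame = base frame: x ahead of the robot, y to its left, z up, the work surface at z = 0. Lengths are in mm, angles in rad, forces in N, time in s.
With the tool pointing down it reaches from about 350 to 975 mm from the base axis. Payload 7.1 kg.
Tool frame: the origin (TCP) lies at the very end of the fingers, on their centre line; the grasp point (between the pads) lies 19 mm behind it; z points along the fingers, y is the line along which they close (so a half turn about z gives the same grasp; the last joint's range is limited). The gripper opens to 88 mm and grips with 3 to 60 N. Pads are 20 mm wide; open, the fingers measure 115 mm over their backs; the gripper's body (75 mm by 178 mm) begins 61 mm behind the grasp point.
Start: joints at [1.201, 0.423, 1.63, -0, 1.089, -0.019], TCP at [214.749, 586.931, 222.675] pointing down, gripper open.
Joint ranges: [-3, 3], [-0.9, 2.11], [0.09, 2.58], [-1.31, 4.45], [0.11, 2.69], [-2.54, 2.54]. Speed limits (rad/s): [2.39, 2.39, 3.01, 3.14, 3.14, 3.14].

INTERFACE

Orientations are given as a rotation vector (axis times angle).
In Python, from workcell import sensors, imaging, close_job gives the robot as it stands. The module is installed in compiled form; this text tells all that it offers.
- The arm moves only by the tool servo_tool, never from a script. Its argument "steps" is a list of rows, each a list of 3 entries, a list of its own where there are three numbers: the shift along the world's x, y, z in m, then the turn, a rotation vector about the world's x, y, z in degrees, then the opening, from -1 (shut) to 1 (fully open). A call has exactly 8 rows; each row shifts and turns the commanded pose from where the row before left it; what a row does not reach is not made up. A row lasts 1/12 s, in which the tool goes at most 41.7 mm and 7.16 degrees, less where a joint would pass 70% of its speed; a pose out of reach is approached as far as the arm can. A call is refused whole if a number of a shift passes 0.0417 or a number of a turn 7.16, either way. A call with a gripper value outside its range is refused whole. The fingers move at their own pace and stop on an object; the grip force is fixed at half the most. Time passes only in rows, so rows that do not move let the fingers close, or fill a call up. It gives the time, the measured TCP pose, the force, the opening and the grip force at its end, in the units of the state.
- sensors.get_obs(): the state, without advancing time (a new reading comes with each control period).
- imaging.get_image(name): name is "side" or "top"; returns a dict with "color" (384x512x3 uint8, blue, green, red), "range_z" (384x512 float32, mm along the optical axis (not along the pixel's ray), 0 where there is no reading), "vertical_fov" (degrees; the focal length in pixels is half the picture's height over the tangent of half this angle, whatever the lens; pixels are square), "cx", "cy" (the principal point, pixels), "k1" (the pictures are not rectified: a ray, as slopes to the right and down, at radius r is drawn at 1 + k1 r^2 times it, then the intrinsics apply), "rvec" (rotation vector, rad) and "tvec" (3), from world to camera coordinates, as OpenCV has them. Camera axes: x right, y down, z forward; pixel columns grow to the right and rows downward; lengths in mm; the calibration is good to about 2 mm. A picture is of the moment at which its call begins.
- close_job(): hands the job in; it is judged then, once.
The state is a dict: "t": time; "qpos": joint angles; "qvel": joint speeds; "joint_torque": joint torques, N m; "ee_pos": TCP position; "orientation": TCP orientation; "ft_force": force on the tool from outside, world axes, zero at the start; "moment": the same for the moment, N m; "width": finger opening in mm; "grasp_force": force on a finger pad.
Only numpy, scipy, OpenCV 4.12 (cv2) and the standard library are available. Lean on these libraries where they do the work, as an engineer would, in place of code of your own. Each camera call takes 0.05 s, during which the arm holds its last target. There are 200 camera calls.

TASK

The shots are running too fast: switch the small white grinder on at its red rocker, and only while it is running turn the knurled ring on top finer, clockwise seen from above, by fingertip friction until the red dot clicks in at the black index line on the deck. Then switch the grinder off again. Work only with gentle fingertips: grasp nothing, and leave the dosing cup, espresso cup, shot glass and bean scoop where they stand.

Things in the scene. Friction and masses are not known exactly. Their poses are not given: they have to be found in the camera images.
- small_grinder: Compact cream-white single-dose coffee grinder, fixed to the worktop: foot 200 x 122 mm (x, y), overhanging head 192 x 124 mm with a flat top deck 165 mm above the worktop, 195 mm tall with the ring. Origin: centre of its underside. Own axes: x to its back, y to its left as one stands before it, z up; its front (-x: spout, cup, switch) faces roughly to the robot.
- ring_top (a point): Centre of the knurled ring's flat top face, on its vertical axis; fixed on the grinder, axes as small_grinder. The ring is a solid dark steel disc 104 mm across, side 26 mm high (4 to 30 mm above the deck), too wide to pinch. Top bare from 28 to 47 mm radius, a bean lid 1 mm proud inside that. A fingertip pressed on the top and drawn round the axis, or rubbed along the side, drags it round.
- grind_ring (a joint): Turn of the ring in rad: 0 = red dot at the index line, positive = counter-clockwise from above = coarser. Detents every 24 degrees (-0.419, 0, 0.419, 0.838 ..), stops at +-1.257. Starts one or two clicks coarser (near 0.42 or 0.84; rarely stuck between). A click takes 0.055 Nm (about 1.4 N at 40 mm); past half way it snaps to the next detent once let go.
- red_dot (a point): Centre of the red dot, 8 mm wide, on the ring's top face, 42 mm from its axis; turns with the ring. White strokes on the top mark the other clicks. The ring stands on a sprung carrier: pressed down it gives way up to 3 mm, beginning at 2 N and on its stop at about 10 N. Friction of fingertip on ring is 1.0 to 1.4, so 4 to 8 N of pressure turns it.
- index_line (a point): Middle of the black index line, 15 x 3 mm, flat on the grinder's deck in front of the ring (65 mm from the ring's axis), between ring and switch.
- switch (a point): Point on the pivot of the red rocker switch, level with the deck, 96 mm in front of the ring's axis; axes as small_grinder. The rocker is 33 mm long across the grinder (along y), 19 mm wide, and tips left and right: the lower end lies level, its top 5 mm above the deck; the other end slopes up outwards to 11 mm above it.
- power_rocker (a joint): Tilt of the rocker in rad: 0 = off, left end (+y) pressed down; 0.4 = on, right end (-y, with the white pip) pressed down. It stays where it is left; about 1.5 N at the end moves it. Press 15 mm or more out from the pivot, so that the finger does not cover the other end.
- dosing_cup: Steel dosing cup, 59 mm wide, 52 mm high, loose on the grinder's foot below the spout; origin: centre of its underside. To be left alone.
- espresso_cup: White espresso cup, 63 x 91 x 52 mm with its handle, mouth down, loose on the worktop right of the grinder; origin: centre of its underside. To be left alone.
- shot_glass: Shot glass, 49 mm wide, 61 mm high, loose on the worktop right of the grinder; origin: centre of its underside. To be left alone.
- bean_scoop: Steel bean scoop, 135 x 49 x 29 mm, loose on the worktop left of the grinder; origin: centre of its underside. To be left alone. Beyond it stands the tall black doser grinder of the bar (580 mm high, from x = 0.46 m back, y from -0.16 to 0.11 m): an arm swinging across must pass in front of it, drawn in.

How it is judged:
By the outcome, as a careful person would: the job done as asked, in the order asked, and still so for the second after the job is handed in, with the robot touching nothing.
It also fails if it takes over 48 s, if anything falls off the work surface, if the arm or the gripper's body presses on something with over 40 N, if the wrist force passes 120 N, or if a joint passes its speed limit or range.

## Working session

There is one attempt and no reset: what is moved stays moved. The work goes in short steps, Python scripts to look and compute and a tool call to move; the robot and the scene stay as the last step left them, time stands still between calls to the robot, and variables do not carry over. Pictures are saved under pics/ and viewed, at most 10 in all, crops included, and the job is handed in when it is done.

Besides the shell and the picture viewer there is one more tool, called after ">>>" as name(argument=value, ...) on one line, values as JSON. servo_tool: Moves the arm, as the interface text tells. Its arguments: {"type":"object","properties":{"steps":{"type":"array"}},"required":["steps"]}

```bash
mkdir -p pics; cat > h.py <<'E'
import numpy as np, cv2
from workcell import sensors, imaging
def cam(im):
    H=im["color"].shape[0]; f=H/2/np.tan(np.radians(im["vertical_fov"])/2)
    K=np.array([[f,0,im["cx"]],[0,f,im["cy"]],[0,0,1.]]); D=np.array([im["k1"],0,0,0,0.])
    return K,D,cv2.Rodrigues(np.array(im["rvec"],float))[0],np.array(im["tvec"],float).ravel()
def onplane(im,uv,z):
    K,D,R,t=cam(im); n=cv2.undistortPoints(np.array(uv,float).reshape(-1,1,2),K,D).reshape(-1,2)
    d=np.c_[n,np.ones(len(n))]@R; c=-R.T@t
    return c+d*((z-c[2])/d[:,2])[:,None]
def proj(im,P):
    K,D,R,t=cam(im); return cv2.projectPoints(np.array(P,float).reshape(-1,1,3),cv2.Rodrigues(R)[0],t,K,D)[0].reshape(-1,2)
E
python3 - <<'E'
from h import *
o=sensors.get_obs(); print(o)
for n in("top","side"):
    im=imaging.get_image(n); cv2.imwrite(f"pics/{n}0.png",im["color"]); K,D,R,t=cam(im); print(n,K[0,0],D[0],-R.T@t,R[2])
    np.savez(f"{n}0.npz",**im)
E
```

```text
{'t': 0.0, 'qpos': array([ 1.20096576e+00,  4.23848870e-01,  1.63068789e+00, -3.42397174e-06,
        1.08862693e+00, -1.90017338e-02]), 'qvel': array([-3.54386924e-04, -7.57977177e-05,  7.97385346e-04, -1.22922987e-03,
       -3.42639862e-04, -1.28586983e-03]), 'joint_torque': array([-2.49377859e-03, -5.44623864e+01, -2.73667842e+01,  6.40780781e-02,
        2.25798972e-02, -7.06999208e-05]), 'ee_pos': array([214.57028263, 586.409112  , 221.89752751]), 'orientation': array([-5.48203767e-01, -3.09308631e+00,  2.42198891e-03]), 'ft_force': array([ 0.66169965, -0.18386697,  0.11273904]), 'moment': array([-0.02675741, -0.00683863,  0.00142832]), 'grasp_force': 0.0, 'width': 88.18148832595001}
top 408.3732876368137 -0.151076048144463 [ 297.32093219 -301.90911477  964.50088962] [ 0.2260022   0.01428385 -0.97402206]
side 450.708723592545 0.03618871331123224 [-167.8167405  -483.092947    888.37321141] [ 0.64153962  0.17390177 -0.74711786]
```

View pics/top0.png

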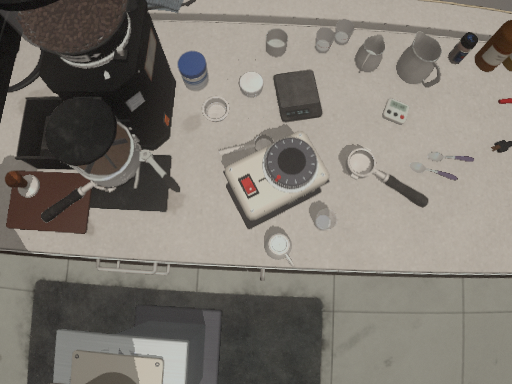

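View pics/side0.png

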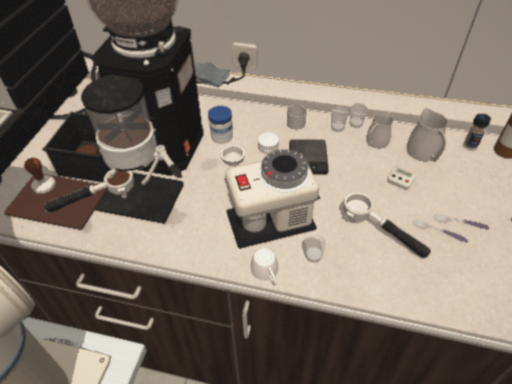

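The top view shows the grinder at about (275,178), the red rocker at (248,185), the ring at (291,163) and the red dot near (278,178). The side view shows the rocker at (243,182) and the ring at (285,168). Next I measure them.

```bash
python3 - <<'E'
from h import *
for n,box in(("top",(220,125,335,225)),("side",(215,135,330,250))):
    im=dict(np.load(f"{n}0.npz")); c=im["color"]; x0,y0,x1,y1=box
    b,g,r=[c[...,i].astype(int) for i in range(3)]
    m=((r>90)&(r>1.8*g)&(r>1.8*b)).astype(np.uint8); mm=np.zeros_like(m); mm[y0:y1,x0:x1]=m[y0:y1,x0:x1]
    k,l,s,ce=cv2.connectedComponentsWithStats(mm)
    for i in range(1,k):
        if s[i,4]>3: print(n,"red",s[i],ce[i],onplane(im,ce[i],195)[0],onplane(im,ce[i],172)[0])
    d=((c.max(2)<95)).astype(np.uint8); mm[:]=0; mm[y0:y1,x0:x1]=d[y0:y1,x0:x1]
    cs=cv2.findContours(mm,cv2.RETR_EXTERNAL,cv2.CHAIN_APPROX_NONE)[0]
    for q in cs:
        if cv2.contourArea(q)>300: print(n,"dark",cv2.boundingRect(q),cv2.contourArea(q))
    cv2.imwrite(f"pics/{n}1.png",cv2.resize(c[y0:y1,x0:x1],None,fx=6,fy=5.2 if 0 else 6,interpolation=cv2.INTER_CUBIC)[:600])
E
```

```text
top red [275 175   6   6  21] [277.52380952 177.42857143] [ 495.33958952 -340.37222707  195.        ] [ 501.25826899 -341.52187042  172.        ]
top red [241 177  15  17 132] [247.77272727 184.6969697 ] [ 478.06787974 -283.31283968  195.        ] [ 483.47031637 -282.75700624  172.        ]
top dark (226, 182, 95, 43) 461.0
top dark (277, 147, 30, 29) 626.0
side red [267 171   5   5  19] [269. 173.] [ 496.42054455 -341.29985334  195.        ] [ 518.45407181 -336.59641066  172.        ]
side red [237 175  12  11  92] [242.08695652 180.2173913 ] [ 462.7284374  -290.37368199  195.        ] [ 483.64435808 -283.98095868  172.        ]
side dark (227, 208, 89, 40) 1064.0
side dark (271, 154, 27, 20) 395.5
side dark (290, 140, 38, 34) 755.5
```

View pics/top1.png

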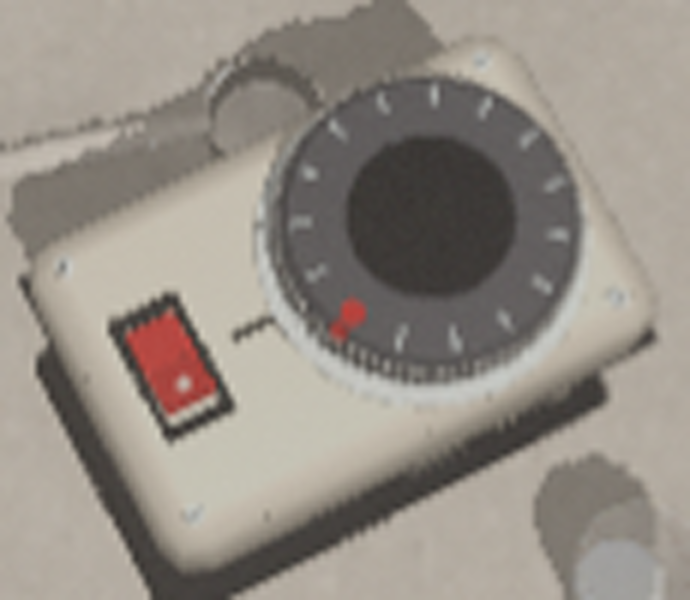

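The crop shows the rocker centred at crop (170,365), with the white pip on its lower-right end, which is raised, so it is off. The ring is centred at (431,217), the red dot at (352,313) and the index line at (252,330). The dot looks about one click coarser, on the counter-clockwise side.

```bash
python3 - <<'E'
from h import *
C={}
for n,box in(("top",(272,140,312,185)),("side",(262,145,312,192))):
    im=dict(np.load(f"{n}0.npz")); c=im["color"]; x0,y0,x1,y1=box
    for th in (62,70,78):
        m=np.zeros(c.shape[:2],np.uint8); m[y0:y1,x0:x1]=(c.max(2)<th)[y0:y1,x0:x1]
        cs=cv2.findContours(m,cv2.RETR_EXTERNAL,cv2.CHAIN_APPROX_NONE)[0]; q=max(cs,key=cv2.contourArea)
        w=onplane(im,q.reshape(-1,2),196)[:,:2].astype(np.float32); (a,r)=cv2.minEnclosingCircle(w)
        print(n,th,cv2.contourArea(q),a,r,w.mean(0),cv2.fitEllipse(w))
im=dict(np.load("top0.npz"))
p=lambda u,v,z: onplane(im,[(u/6+220-.4,v/6+125-.4)],z)[0].round(1)
print("ring",p(431,217,196),"dot",p(352,313,195),"sw",p(170,365,170),"pipend",p(190,402,174),"leftend",p(148,318,170),"idx",p(252,330,165))
c0=p(431,217,196); 
r=np.array([p(286,217,195),p(582,217,195),p(431,77,195),p(431,370,195)]); print(r)
E
```

```text
top 62 373.0 (531.1000366210938, -365.60565185546875) 25.88730239868164 [ 528.3515  -365.31165] ((532.3089599609375, -365.746826171875), (45.60886001586914, 46.952728271484375), 6.080052852630615)
top 70 534.5 (530.5426025390625, -365.9001770019531) 27.419536590576172 [ 530.50183 -366.11887] ((530.77783203125, -366.0887451171875), (51.94478225708008, 53.00173568725586), 26.5156307220459)
top 78 555.0 (530.8021240234375, -366.1944274902344) 27.806184768676758 [ 530.62476 -366.52655] ((530.5781860351562, -366.3663330078125), (53.02109909057617, 53.89877700805664), 11.227200508117676)
side 62 297.5 (531.52490234375, -367.4178161621094) 26.67786979675293 [ 531.5219  -367.56448] ((531.3200073242188, -367.59228515625), (50.079410552978516, 51.84419631958008), 9.119831085205078)
side 70 316.5 (531.4189453125, -367.5487976074219) 27.210866928100586 [ 531.0599  -367.60147] ((531.3584594726562, -367.3832702636719), (51.9934196472168, 53.02949905395508), 34.3725471496582)
side 78 336.5 (531.9287719726562, -367.9552307128906) 28.530834197998047 [ 531.8505 -367.4614] ((531.7802734375, -367.3937072753906), (53.903053283691406, 54.38371276855469), 88.85355377197266)
ring [ 530.1 -366.5  196. ] dot [ 496.7 -341.8  195. ] sw [ 482.4 -283.1  170. ] pipend [ 469.3 -290.4  174. ] leftend [ 498.2 -274.9  170. ] idx [ 497.  -309.9  165. ]
[[ 528.1 -319.1  195. ]
 [ 532.9 -416.3  195. ]
 [ 579.1 -365.4  195. ]
 [ 479.  -367.9  195. ]]
```

```bash
python3 - <<'E'
from h import *
for n in("top","side"):
    im=dict(np.load(f"{n}0.npz")); K,D,R,t=cam(im)
    v,u=np.mgrid[:384,:512]; uv=np.c_[u.ravel(),v.ravel()].astype(float); z=im["range_z"].ravel()
    nn=cv2.undistortPoints(uv.reshape(-1,1,2),K,D).reshape(-1,2); P=(np.c_[nn,np.ones(len(nn))]*z[:,None]-t)@R; P=P[z>0]
    for a in range(300,520,20):
        s=P[(P[:,0]>a)&(P[:,0]<a+20)&(P[:,1]>-220)&(P[:,1]<250)]
        print(n,a,len(s),s[:,2].max().round() if len(s) else None)
th=np.radians(69.9-6.3*np.arange(17)); p=370*np.c_[np.cos(th),np.sin(th)]
print(p[-1],(np.diff(p,axis=0)/1000).round(3).tolist())
E
```

```text
top 300 618 -120.0
top 320 1922 4.0
top 340 1577 5.0
top 360 1547 4.0
top 380 1594 16.0
top 400 1578 45.0
top 420 1535 49.0
top 440 1585 55.0
top 460 2431 325.0
top 480 2794 327.0
top 500 2331 328.0
side 300 497 -122.0
side 320 14843 5.0
side 340 1662 6.0
side 360 1446 5.0
side 380 1432 16.0
side 400 1334 47.0
side 420 1245 48.0
side 440 1367 55.0
side 460 2605 325.0
side 480 2739 327.0
side 500 2080 327.0
[ 317.48401512 -190.01026326] [[0.037, -0.016], [0.035, -0.02], [0.033, -0.024], [0.03, -0.027], [0.027, -0.03], [0.023, -0.033], [0.02, -0.036], [0.016, -0.038], [0.011, -0.039], [0.007, -0.04], [0.003, -0.041], [-0.002, -0.041], [-0.006, -0.04], [-0.011, -0.039], [-0.015, -0.038], [-0.019, -0.036]]
```

>>> servo_tool(steps=[[[-0.007, -0.02, 0.003], [0, 0, -7], -1], [[-0.007, -0.02, 0.003], [0, 0, -7], -1], [[-0.007, -0.02, 0.003], [0, 0, -7], -1], [[-0.007, -0.02, 0.003], [0, 0, -7], -1], [[-0.007, -0.02, 0.003], [0, 0, -7], -1], [[-0.007, -0.02, 0.003], [0, 0, -7], -1], [[-0.007, -0.02, 0.003], [0, 0, -7], -1], [[-0.007, -0.02, 0.003], [0, 0, -7], -1]])

```text
t: 0.77
ee_pos: [158.3, 425.7, 246.5]
orientation: [1.944, 2.468, -0.001]
ft_force: [0.2, 0.3, -0.5]
width: 38.0
grasp_force: 0.0
```

>>> servo_tool(steps=[[[-0.007, -0.02, 0.003], [0, 0, -7], -1], [[-0.007, -0.02, 0.003], [0, 0, -7], -1], [[-0.007, -0.02, 0], [0, 0, -7], -1], [[-0.008, -0.02, 0], [0, 0, -7], -1], [[0.0, 0.0, 0], [0, 0, 0], -1], [[0.0, 0.0, 0], [0, 0, 0], -1], [[0, 0, 0], [0, 0, 0], -1], [[0, 0, 0], [0, 0, 0], -1]])

```text
t: 1.43
ee_pos: [130.2, 348.1, 252.9]
orientation: [-2.475, -1.934, -0.001]
ft_force: [0.4, -0.4, -0.3]
width: 0.7
grasp_force: 0.0
```

>>> servo_tool(steps=[[[0.037, -0.016, 0], [0, 0, -6.3], -1], [[0.035, -0.02, 0], [0, 0, -6.3], -1], [[0.033, -0.024, 0], [0, 0, -6.3], -1], [[0.03, -0.027, 0], [0, 0, -6.3], -1], [[0.027, -0.03, 0], [0, 0, -6.3], -1], [[0.023, -0.033, 0], [0, 0, -6.3], -1], [[0.02, -0.036, 0], [0, 0, -6.3], -1], [[0.016, -0.038, 0], [0, 0, -6.3], -1]])

```text
t: 2.1
ee_pos: [353.1, 121.6, 252.8]
orientation: [-3.065, -0.688, -0.002]
ft_force: [0.4, 0.1, 0.1]
width: 0.1
grasp_force: 0.0
```

>>> servo_tool(steps=[[[0.011, -0.039, 0], [0, 0, -6.3], -1], [[0.007, -0.04, 0], [0, 0, -6.3], -1], [[0.003, -0.041, 0], [0, 0, -6.3], -1], [[-0.002, -0.041, 0], [0, 0, -6.3], -1], [[-0.006, -0.04, 0], [0, 0, -6.3], -1], [[-0.011, -0.039, 0], [0, 0, -6.3], -1], [[-0.015, -0.038, 0], [0, 0, -6.3], -1], [[-0.019, -0.036, 0], [0, 0, -6.3], -1]])

```text
t: 2.77
ee_pos: [319.2, -193.8, 252.9]
orientation: [3.066, -0.683, 0.002]
ft_force: [1.4, 0.5, -0.4]
width: 0.4
grasp_force: 0.0
```

>>> servo_tool(steps=[[[0.019, -0.012, -0.005], [0, 0, 6.9], -1], [[0.019, -0.012, -0.005], [0, 0, 6.9], -1], [[0.019, -0.012, -0.005], [0, 0, 6.9], -1], [[0.018, -0.012, -0.005], [0, 0, 6.9], -1], [[0.019, -0.012, -0.005], [0, 0, 6.9], -1], [[0.018, -0.013, -0.005], [0, 0, 6.9], -1], [[0.019, -0.012, -0.005], [0, 0, 6.9], -1], [[0.018, -0.012, -0.005], [0, 0, 6.9], -1]])

```text
t: 3.43
ee_pos: [469.5, -289.2, 211.6]
orientation: [-3.029, -0.832, 0.0]
ft_force: [0.5, -0.2, 0.1]
width: 0.1
grasp_force: 0.0
```

>>> servo_tool(steps=[[[0, 0, -0.003], [0, 0, 0], -1], [[0, 0, -0.003], [0, 0, 0], -1], [[0, 0, -0.003], [0, 0, 0], -1], [[0, 0, -0.002], [0, 0, 0], -1], [[0, 0, 0], [0, 0, 0], -1], [[0, 0, 0], [0, 0, 0], -1], [[0, 0, 0], [0, 0, 0], -1], [[0, 0, 0], [0, 0, 0], -1]])

```text
t: 4.1
ee_pos: [467.7, -288.0, 202.1]
orientation: [3.032, 0.821, 0.001]
ft_force: [-0.2, 0.3, -0.2]
width: 0.1
grasp_force: 0.0
```

>>> servo_tool(steps=[[[0, -0.004, -0.006], [0, 0, 0], -1], [[0, 0, -0.006], [0, 0, 0], -1], [[0, 0, -0.006], [0, 0, 0], -1], [[0, 0, -0.003], [0, 0, 0], -1], [[0, 0, -0.003], [0, 0, 0], -1], [[0, 0, -0.002], [0, 0, 0], -1], [[0, 0, -0.002], [0, 0, 0], -1], [[0, 0, -0.002], [0, 0, 0], -1]])

```text
t: 4.77
ee_pos: [467.7, -292.3, 171.7]
orientation: [3.032, 0.821, -0.0]
ft_force: [-1.8, -0.2, 2.2]
width: 0.7
grasp_force: 1.2
```

>>> servo_tool(steps=[[[0, 0, -0.001], [0, 0, 0], -1], [[0, 0, 0], [0, 0, 0], -1], [[0, 0, 0], [0, 0, 0], -1], [[0, 0, 0], [0, 0, 0], -1], [[0, 0, 0], [0, 0, 0], -1], [[0, 0, 0], [0, 0, 0], -1], [[0, 0, 0], [0, 0, 0], -1], [[0, 0, 0], [0, 0, 0], -1]])

```text
t: 5.43
ee_pos: [467.8, -292.0, 170.7]
orientation: [-3.032, -0.821, -0.0]
ft_force: [0.1, 0.5, -0.5]
width: 0.2
grasp_force: 0.0
```

>>> servo_tool(steps=[[[0, 0, -0.001], [0, 0, 0], -1], [[0, 0, 0], [0, 0, 0], -1], [[0, 0, 0], [0, 0, 0], -1], [[0, 0, 0], [0, 0, 0], -1], [[0, 0, 0], [0, 0, 0], -1], [[0, 0, 0], [0, 0, 0], -1], [[0, 0, 0], [0, 0, 0], -1], [[0, 0, 0], [0, 0, 0], -1]])

```text
t: 6.1
ee_pos: [467.9, -292.1, 170.3]
orientation: [3.032, 0.821, 0.0]
ft_force: [-1.9, 0.1, 5.7]
width: 0.4
grasp_force: 2.8
```

>>> servo_tool(steps=[[[0, 0, 0.012], [0, 0, 0], -1], [[0, 0, 0.015], [0, 0, 0], -1], [[0, 0, 0.015], [0, 0, 0], -1], [[0.008, -0.025, 0], [0, 0, 3], -1], [[0.009, -0.025, 0], [0, 0, 3], -1], [[0.009, -0.025, 0], [0, 0, 3], -1], [[0.008, -0.026, 0], [0, 0, 3], -1], [[0, 0, 0], [0, 0, 0], -1]])

```text
t: 6.77
ee_pos: [503.2, -397.2, 212.7]
orientation: [2.926, 1.133, 0.002]
ft_force: [0.3, 0.4, -0.3]
width: 0.4
grasp_force: 0.0
```

```bash
python3 - <<'E'
from h import *
o=sensors.get_obs(); print(o["ee_pos"],o["orientation"],o["ft_force"])
a=imaging.get_image("top")["color"]; b=imaging.get_image("side")["color"]
f=lambda c,x,y:cv2.resize(c[y:y+90,x:x+66],None,fx=6,fy=6,interpolation=cv2.INTER_CUBIC)
cv2.imwrite("pics/on.png",np.hstack([f(a,225,130),f(b,222,140)]))
E
```

```text
[ 503.24978739 -397.24513514  212.69544358] [2.92615970e+00 1.13329423e+00 1.98205081e-03] [ 0.25726233  0.35849855 -0.31384304]
```

View pics/on.png

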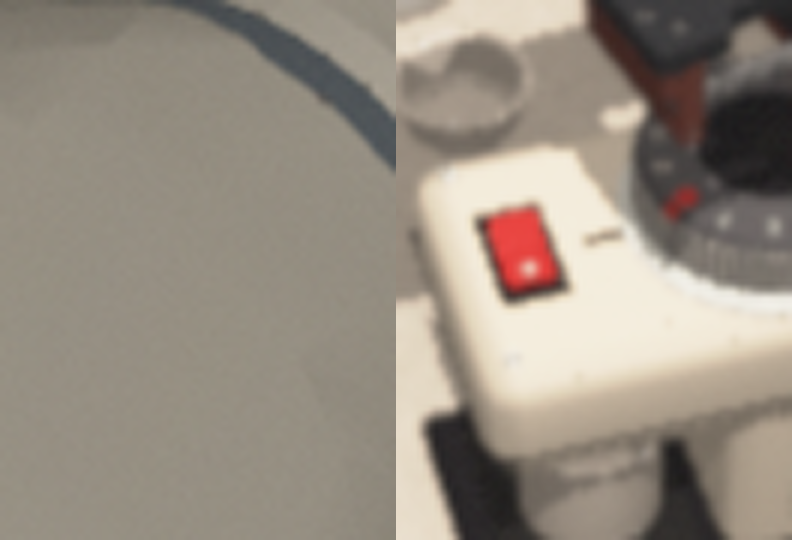

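```bash
python3 - <<'E'
from h import *
im=imaging.get_image("side"); b=im["color"]; o=sensors.get_obs()
print(proj(im,[o["ee_pos"],[531,-367,195],[483,-283.5,170]]),o["ee_pos"])
f=lambda c,x,y:cv2.resize(c[y:y+120,x:x+100],None,fx=4,fy=4,interpolation=cv2.INTER_CUBIC)
cv2.imwrite("pics/cmp.png",np.hstack([f(cv2.imread("pics/side0.png"),225,105),f(b,225,105)]))
E
```

```text
[[293.37129366 169.73433083]
 [283.9216071  163.86659234]
 [241.8320473  181.01700438]] [ 501.32490282 -392.6474054   211.69978843]
```

View pics/cmp.png

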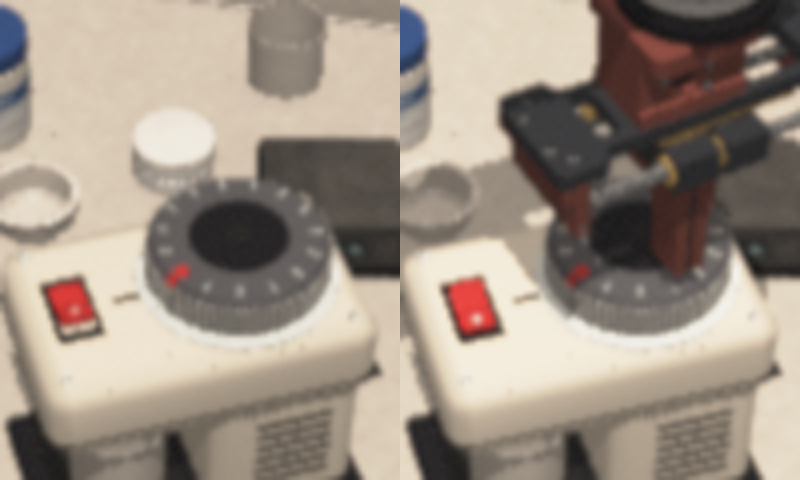

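The rocker has tipped: the pip end is now low and bright, so the grinder is on. The closed fingertip is over the ring at crop (680,270). A brown part also hangs at crop (578,225), so I check its height by range.

```bash
python3 - <<'E'
from h import *
im=imaging.get_image("side"); K,D,R,t=cam(im)
for u,v in((262,145),(266,152),(269,158),(271,162),(295,165),(294,160)):
    z=im["range_z"][v,u]; n=cv2.undistortPoints(np.array([[[u,v]]],float),K,D)[0,0]
    print(u,v,((np.array([n[0],n[1],1])*z-t)@R).round())
E
```

```text
262 145 [ 429. -342.  335.]
266 152 [ 424. -351.  324.]
269 158 [ 425. -356.  309.]
271 162 [ 428. -359.  297.]
295 165 [ 492. -397.  235.]
294 160 [ 490. -394.  251.]
```

>>> servo_tool(steps=[[[0, 0, -0.006], [0, 0, 0], -1], [[0, 0, -0.005], [0, 0, 0], -1], [[0, 0, -0.003], [0, 0, 0], -1], [[0, 0, -0.002], [0, 0, 0], -1], [[0, 0, -0.001], [0, 0, 0], -1], [[0, 0, 0], [0, 0, 0], -1], [[0, 0, 0], [0, 0, 0], -1], [[0, 0, 0], [0, 0, 0], -1]])

```text
t: 7.63
ee_pos: [501.9, -393.0, 195.0]
orientation: [2.93, 1.133, 0.001]
ft_force: [-0.3, 1.8, 2.9]
width: 0.5
grasp_force: 1.4
```

>>> servo_tool(steps=[[[0, 0, -0.001], [0, 0, 0], -1], [[0, 0, 0], [0, 0, 0], -1], [[0, 0, 0], [0, 0, 0], -1], [[0, 0, 0], [0, 0, 0], -1], [[0, 0, 0], [0, 0, 0], -1], [[0, 0, 0], [0, 0, 0], -1], [[0, 0, 0], [0, 0, 0], -1], [[0, 0, 0], [0, 0, 0], -1]])

```text
t: 8.3
ee_pos: [502.0, -393.1, 194.0]
orientation: [2.93, 1.133, 0.001]
ft_force: [-0.5, 1.9, 5.2]
width: 0.9
grasp_force: 2.5
```

>>> servo_tool(steps=[[[-0.0007, 0.0008, -0.0003], [0, 0, -1.5], -1], [[-0.0007, 0.0008, 0], [0, 0, -1.5], -1], [[-0.0006, 0.0008, 0], [0, 0, -1.5], -1], [[-0.0006, 0.0008, 0], [0, 0, -1.5], -1], [[-0.0006, 0.0008, 0], [0, 0, -1.5], -1], [[-0.0006, 0.0008, 0], [0, 0, -1.5], -1], [[-0.0005, 0.0009, 0], [0, 0, -1.5], -1], [[-0.0005, 0.0009, 0], [0, 0, -1.5], -1]])

```text
t: 8.97
ee_pos: [497.8, -387.2, 194.1]
orientation: [3.031, 0.818, 0.002]
ft_force: [0.2, -0.6, 4.9]
width: 0.0
grasp_force: 2.5
```

>>> servo_tool(steps=[[[-0.0005, 0.0009, 0], [0, 0, -1.5], -1], [[-0.0005, 0.0009, 0], [0, 0, -1.5], -1], [[-0.0004, 0.0009, 0], [0, 0, -1.5], -1], [[-0.0004, 0.0009, 0], [0, 0, -1.5], -1], [[-0.0004, 0.0009, 0], [0, 0, -1.5], -1], [[-0.0004, 0.001, 0], [0, 0, -1.5], -1], [[-0.0003, 0.001, 0], [0, 0, -1.5], -1], [[-0.0003, 0.001, 0], [0, 0, -1.5], -1]])

```text
t: 9.63
ee_pos: [494.4, -379.5, 194.0]
orientation: [3.1, 0.497, 0.002]
ft_force: [-0.2, 1.0, 5.2]
width: 0.7
grasp_force: 2.5
```

```bash
cat > dot.py <<'E'
from h import *
o=sensors.get_obs(); print(o["ee_pos"],o["ft_force"])
for n in("side","top"):
    im=imaging.get_image(n); c=im["color"].astype(int); b,g,r=c[...,0],c[...,1],c[...,2]
    m=((r>90)&(r>1.8*g)&(r>1.8*b)).astype(np.uint8); k,l,s,ce=cv2.connectedComponentsWithStats(m)
    for i in range(1,k):
        p=onplane(im,ce[i],195)[0]; d=p[:2]-(531,-367)
        if 35<np.hypot(*d)<60 and s[i,4]>5: print(n,s[i,4],ce[i],p,np.hypot(*d),np.degrees(np.arctan2(d[1],d[0]))-119.9)
    cv2.imwrite(f"pics/{n}_l.png",im["color"])
E
python3 dot.py
```

```text
[ 494.35707462 -379.52964155  193.99166752] [-0.18354222  1.03562     5.20349054]
side 18 [265.5        168.61111111] [ 507.70667906 -331.00294752  195.        ] 42.876177393004404 3.006488832447431
```

>>> servo_tool(steps=[[[-0.0003, 0.001, 0], [0, 0, -1.5], -1], [[-0.0003, 0.001, 0], [0, 0, -1.5], -1], [[0, 0, 0], [0, 0, 0], -1], [[0, 0, 0.001], [0, 0, 0], -1], [[0, 0, 0.001], [0, 0, 0], -1], [[0, 0, 0.004], [0, 0, 0], -1], [[0, 0, 0.01], [0, 0, 0], -1], [[0, 0, 0.01], [0, 0, 0], -1]])

```text
t: 10.4
ee_pos: [492.6, -376.6, 219.5]
orientation: [-3.112, -0.418, 0.002]
ft_force: [-0.4, 0.5, 0.8]
width: 0.5
grasp_force: 0.0
```

```bash
python3 dot.py; python3 - <<'E'
import cv2
c=cv2.imread("pics/side_l.png"); cv2.imwrite("pics/chk.png",cv2.resize(c[125:225,215:335],None,fx=6,fy=6,interpolation=cv2.INTER_CUBIC))
E
```

```text
[ 492.61993611 -376.62621136  219.46085916] [-0.38413664  0.52512503  0.84387808]
side 16 [265.  167.5] [ 510.78504548 -329.18346195  195.        ] 42.8804726674498 -1.7731218608332284
```

View pics/chk.png

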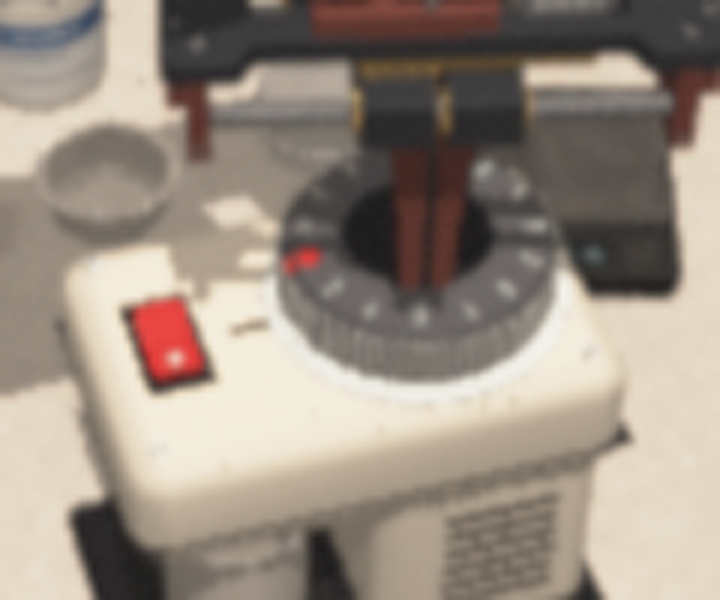

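The dot now sits at the index line (about 0°, one pixel of error) at crop (302,260), and the rocker is still on. Next I press the left end to switch it off.

>>> servo_tool(steps=[[[0.001, 0.02, 0], [0, 0, 3], -1], [[0.001, 0.02, 0], [0, 0, 3], -1], [[0.001, 0.02, 0], [0, 0, 3], -1], [[0.001, 0.02, 0], [0, 0, 3], -1], [[0.001, 0.021, 0], [0, 0, 2.7], -1], [[0, 0, -0.005], [0, 0, 0], -1], [[0, 0, -0.005], [0, 0, 0], -1], [[0, 0, -0.005], [0, 0, 0], -1]])

```text
t: 11.17
ee_pos: [498.3, -276.5, 204.1]
orientation: [3.034, 0.812, 0.0]
ft_force: [0.1, -1.0, 0.9]
width: 0.2
grasp_force: 0.0
```

>>> servo_tool(steps=[[[0, 0, -0.005], [0, 0, 0], -1], [[0, 0, -0.005], [0, 0, 0], -1], [[0, 0, 0], [0, 0, 0], -1], [[0, 0, 0], [0, 0, 0], -1], [[0, 0, 0], [0, 0, 0], -1], [[0, 0, 0], [0, 0, 0], -1], [[0, 0, 0], [0, 0, 0], -1], [[0, 0, 0], [0, 0, 0], -1]])

```text
t: 11.83
ee_pos: [498.3, -276.1, 194.6]
orientation: [3.034, 0.813, 0.0]
ft_force: [1.1, 0.5, 0.4]
width: 0.4
grasp_force: 0.0
```

>>> servo_tool(steps=[[[0, 0, -0.006], [0, 0, 0], -1], [[0, 0, -0.006], [0, 0, 0], -1], [[0, 0, -0.003], [0, 0, 0], -1], [[0, 0, -0.003], [0, 0, 0], -1], [[0, 0, -0.002], [0, 0, 0], -1], [[0, 0, -0.002], [0, 0, 0], -1], [[0, 0, -0.002], [0, 0, 0], -1], [[0, 0, -0.001], [0, 0, 0], -1]])

```text
t: 12.5
ee_pos: [498.8, -276.1, 170.1]
orientation: [3.034, 0.813, 0.002]
ft_force: [-1.1, 3.9, 15.2]
width: 0.8
grasp_force: 7.6
```

>>> servo_tool(steps=[[[0, 0, 0], [0, 0, 0], -1], [[0, 0, 0], [0, 0, 0], -1], [[0, 0, 0], [0, 0, 0], -1], [[0, 0, 0], [0, 0, 0], -1], [[0, 0, 0], [0, 0, 0], -1], [[0, 0, 0], [0, 0, 0], -1], [[0, 0, 0], [0, 0, 0], -1], [[0, 0, 0], [0, 0, 0], -1]])

```text
t: 13.17
ee_pos: [498.7, -276.1, 170.2]
orientation: [3.034, 0.813, 0.002]
ft_force: [1.0, 1.9, 7.2]
width: 0.6
grasp_force: 3.7
```

Bottomed at level, so I lift and draw back towards the robot.

>>> servo_tool(steps=[[[0, 0, 0.01], [0, 0, 0], -1], [[0, 0, 0.02], [0, 0, 0], -1], [[0, 0, 0.025], [0, 0, 0], -1], [[-0.018, 0.01, 0.015], [0, 0, 0], -1], [[-0.025, 0.014, 0.01], [0, 0, 0], -1], [[-0.025, 0.014, 0], [0, 0, 0], -1], [[-0.025, 0.014, 0], [0, 0, 0], -1], [[-0.025, 0.014, 0], [0, 0, 0], -1]])

```text
t: 13.83
ee_pos: [378.7, -209.4, 249.7]
orientation: [3.034, 0.813, -0.001]
ft_force: [-0.3, 0.2, 0.3]
width: 0.4
grasp_force: 0.0
```

>>> servo_tool(steps=[[[0, 0, 0], [0, 0, 0], -1], [[0, 0, 0], [0, 0, 0], -1], [[0, 0, 0], [0, 0, 0], -1], [[0, 0, 0], [0, 0, 0], -1], [[0, 0, 0], [0, 0, 0], -1], [[0, 0, 0], [0, 0, 0], -1], [[0, 0, 0], [0, 0, 0], -1], [[0, 0, 0], [0, 0, 0], -1]])

```text
t: 14.5
ee_pos: [380.3, -210.1, 249.2]
orientation: [-3.034, -0.813, 0.001]
ft_force: [-0.6, 0.2, 0.4]
width: 0.7
grasp_force: 0.0
```

```bash
python3 dot.py; python3 - <<'E'
import cv2,numpy as np
c=cv2.imread("pics/side_l.png");d=cv2.imread("pics/top_l.png")
f=lambda c,x,y:cv2.resize(c[y:y+130,x:x+130],None,fx=3,fy=3,interpolation=cv2.INTER_CUBIC)
cv2.imwrite("pics/fin.png",np.hstack([f(c,210,130),f(d,215,120)]))
E
```

```text
[ 380.34599641 -210.07689136  249.1641214 ] [-0.62419146  0.18042331  0.41020041]
side 15 [265.2        167.53333333] [ 510.78250693 -329.63000172  195.        ] 42.488396037507414 -1.486227658958697
top 21 [271.80952381 170.42857143] [ 508.90049045 -328.74327537  195.        ] 44.18105139085286 0.11345389276877427
```

View pics/fin.png

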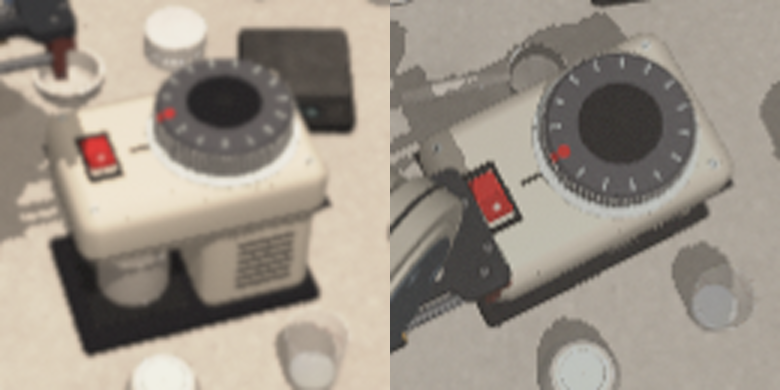

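The dot is in line with the index line in both views, at side (166,115) and top (562,153). The rocker's pip end is raised again, so the grinder is off, and the cups stand where they were.

```bash
python3 -c "
from workcell import close_job
print(close_job())"
```

```text
the job is handed in; nothing more can be done
None
```

The job is handed in: I switched the grinder on, turned the ring one click finer until the red dot sat at the index line, then switched it off, touching only the rocker and ring, with the arm clear after about 14.5 s.

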